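# Sort wrapped cakes into their packing trays

### The job

Sort the four loose cakes into the three wooden trays: each goes into an empty cell of the tray that already holds a cake of its kind (large round, small round, bar), one cake to a cell, flat on the tray floor. Set them down rather than dropping them, lay the bar lengthwise in its cell, and leave the already packed cakes in place.

Things in the scene. Friction and masses are not known exactly. Their poses are not given: they have to be found in the camera images.
- cake_large: loose large round cake, firm, dark brown, film-wrapped: upright cylinder 60 mm in diameter, 46 mm tall, about 0.15 kg, with a round seal on top (all cakes carry the same seal). Origin: centre of its underside, z up
- cake_small_a: one of the two loose small round cakes (alike, interchangeable): dark brown upright cylinder 40 mm in diameter, 42 mm tall, about 0.06 kg. Origin: centre of its underside, z up
- cake_small_b: one of the two loose small round cakes (alike, interchangeable): dark brown upright cylinder 40 mm in diameter, 42 mm tall, about 0.06 kg. Origin: centre of its underside, z up
- cake_bar: loose bar cake: dark brown block 90 mm long (its x axis), 34 mm wide (its y axis), 40 mm tall, about 0.14 kg. Origin: centre of its underside, z up
- tray_large: wooden tray for large round cakes, 92 x 176 mm (x, y) outside, fixed to the table. Origin: centre of its underside, z up; its cells lie in a row along its y axis. Plywood floor 4 mm thick, rims and dividers 12 mm high above the table; outer rims 6 mm thick. Two cells, each 80 x 80 mm inside, centred at y = -42 mm (taken by the packed large cake) and y = +42 mm (empty); divider 4 mm thick
- tray_small: wooden tray for small round cakes, 72 x 200 mm (x, y) outside, fixed to the table. Origin: centre of its underside, z up; its cells lie in a row along its y axis. Plywood floor 4 mm thick, rims and dividers 12 mm high above the table; outer rims 6 mm thick. Three cells, each about 60 x 60 mm inside, centred at y = -64 mm (empty), y = 0 (taken by the packed small cake) and y = +64 mm (empty); dividers 4 mm thick
- tray_bar: wooden tray for bar cakes, 122 x 142 mm (x, y) outside, fixed to the table. Origin: centre of its underside, z up; its cells lie in a row along its y axis. Plywood floor 4 mm thick, rims and dividers 12 mm high above the table; outer rims 6 mm thick. Two cells, each 110 mm (x) by 62 mm (y) inside, centred at y = +34 mm (taken by the packed bar) and y = -34 mm (empty); a bar lies with its length along the tray's x axis; divider 6 mm thick
- sample_large: large round cake already packed in tray_large, like cake_large, loose on the tray floor. Origin: centre of its underside
- sample_small: small round cake already packed in the middle cell of tray_small, like cake_small_a, loose on the tray floor. Origin: centre of its underside
- sample_bar: bar cake already packed in tray_bar, like cake_bar, its length along the tray's x axis, loose on the tray floor. Origin: centre of its underside
There are look-alikes about, which are no part of the job. What is shaped like the cake_bar but purple is not meant.

How it is judged (in metres and radians):
At the end, for the whole second after the job is handed in: Each loose cake rests upright and flat, released, on its tray's floor in an empty cell of its own, centred within 13 mm along each tray axis (bar: 17 mm across its width, lengthwise within 0.35 rad); the packed cakes still lie flat in their own cells, within 13 mm (x) and 17 mm (y) (x of cake_large in the frame of tray_large between -0.013 and 0.013 m and y of cake_large in the frame of tray_large between 0.029 and 0.055 m and z of cake_large in the frame of tray_large between 0 and 0.008 m and angle between each of cake_large, cake_small_a, cake_small_b, cake_bar, sample_large, sample_small, sample_bar's own z axis and vertical below 0.1 rad and linear speed of each of cake_large, cake_small_a, cake_small_b, cake_bar, sample_large, sample_small, sample_bar below 0.02 m/s and angular speed of each of cake_large, cake_small_a, cake_small_b, cake_bar below 0.3 rad/s and contact force between each of cake_large, cake_small_a, cake_small_b, cake_bar and the fingers below 0.05 N and z of cake_small_a in the frame of tray_small between 0 and 0.008 m and z of cake_small_b in the frame of tray_small between 0 and 0.008 m and (((x of cake_small_a in the frame of tray_small between -0.013 and 0.013 m and y of cake_small_a in the frame of tray_small between 0.051 and 0.077 m) and (x of cake_small_b in the frame of tray_small between -0.013 and 0.013 m and y of cake_small_b in the frame of tray_small between -0.077 and -0.051 m)) or ((x of cake_small_a in the frame of tray_small between -0.013 and 0.013 m and y of cake_small_a in the frame of tray_small between -0.077 and -0.051 m) and (x of cake_small_b in the frame of tray_small between -0.013 and 0.013 m and y of cake_small_b in the frame of tray_small between 0.051 and 0.077 m))) and x of cake_bar in the frame of tray_bar between -0.013 and 0.013 m and y of cake_bar in the frame of tray_bar between -0.051 and -0.017 m and z of cake_bar in the frame of tray_bar between 0 and 0.008 m and angle between the x axis of cake_bar and the x axis of tray_bar, either way round below 0.35 rad and x of sample_large in the frame of tray_large between -0.013 and 0.013 m and y of sample_large in the frame of tray_large between -0.059 and -0.025 m and z of sample_large in the frame of tray_large between 0 and 0.008 m and x of sample_small in the frame of tray_small between -0.013 and 0.013 m and y of sample_small in the frame of tray_small between -0.017 and 0.017 m and z of sample_small in the frame of tray_small between 0 and 0.008 m and x of sample_bar in the frame of tray_bar between -0.013 and 0.013 m and y of sample_bar in the frame of tray_bar between 0.017 and 0.051 m and z of sample_bar in the frame of tray_bar between 0 and 0.008 m); the robot touches nothing.
It fails at once if a cake already packed is shifted out of its place (more than 20 mm) (distance of any of sample_large, sample_small, sample_bar from where it was at the start of the episode above 0.02 m).
It fails at once if a cake is dropped: it moves faster than 0.7 m/s (a fall of about 25 mm) while not in the fingers ((linear speed of cake_large above 0.7 m/s and contact force between cake_large and the fingers below 0.05 N) or (linear speed of cake_small_a above 0.7 m/s and contact force between cake_small_a and the fingers below 0.05 N) or (linear speed of cake_small_b above 0.7 m/s and contact force between cake_small_b and the fingers below 0.05 N) or (linear speed of cake_bar above 0.7 m/s and contact force between cake_bar and the fingers below 0.05 N)).
It also fails if it takes over 102 s, if anything falls off the work surface, if the arm or the gripper's body presses on something with over 40 N, if the wrist force passes 120 N, or if a joint passes its speed limit or range.

### The arm

A 6-joint arm with a two-finger parallel gripper is mounted at the origin on the work surface. World frame = base frame: x ahead of the robot, y to its left, z up, the work surface at z = 0. Lengths are in m, angles in degrees, forces in N, time in s.
With the tool pointing down it reaches from about 0.4 to 0.825 m from the base axis. Payload 7 kg.
Tool frame: the origin (TCP) lies at the very end of the fingers, on their centre line; the grasp point (between the pads) lies 19 mm behind it (ctrl.tcp_to_grasp is the distance from the TCP to the grasp point, in m); z points along the fingers, y is the direction in which the jaws open and shut (so a half turn about z gives the same grasp; the last joint's range is limited). The gripper opens to 88 mm and grips with 3 to 60 N. Pads are 19 mm wide; open, the fingers measure 130 mm over their backs; the gripper's body (78 mm by 193 mm) begins 47 mm behind the grasp point.
Start: joints at [91.965, 20.546, 0.682, 0, -70.136, -16.507], TCP at [0.169, 0.653, 0.227] pointing down, gripper open.
Joint ranges: [-176.03, 176.03], [-82.01, 121.73], [-58.28, 71.71], [-173.87, 95.51], [-174.79, -0.11], [-173.66, 173.66]. Speed limits (degrees/s): [136.94, 136.94, 172.46, 180, 180, 180].

### API

Orientations are given as [roll, pitch, yaw] about the fixed x, y, z axes, in that order (R = Rz(yaw) Ry(pitch) Rx(roll)).
In Python, from plant import ctrl gives the robot as it stands.
- The arm moves only by the tool jog_arm, never from a script. Its argument "commands" is a list of rows, each an object of numbers: "x", "y", "z": the shift along the tool's x, y, z in cm; "roll": the turn about the tool's z in rad. In form: [{"x": .., "y": .., "z": .., "roll": ..}, ...]. A call has 1 to 12 rows; each row shifts and turns the commanded pose from where the row before left it, along the tool's axes as they then stand; what a row does not reach is not made up. A row lasts 1/10 s, in which the tool goes at most 50 mm and 8.59 degrees, less where a joint would pass 70% of its speed; a pose out of reach is approached as far as the arm can. A call is refused whole if a number of a shift passes 5 or a number of a turn 0.15, either way. A call with a gripper value outside its range is refused whole. "gripper" is the finger opening in cm, from 0 to 8.76, set as the call begins (left out, the last holds). The fingers move at their own pace and stop on an object; the grip force is fixed at half the most. Time passes only in rows, so rows that do not move let the fingers close. It gives the time, the measured TCP pose, the force and the opening at its end, in the units of the state.
- ctrl.get_obs(): the state, without advancing time (a new reading comes with each control period).
- ctrl.snapshot(name): name is "scene" or "top" or "wrist"; returns a dict with "image" (480x640x3 uint8, red, green, blue), "mtx" (3x3 intrinsics, pixels), "position" and "orientation" of the camera in the world; the wrist camera has in their place "hand_eye" (4x4, takes a point from camera to tool coordinates, whose origin is the TCP and whose axes are the flange's). Camera axes: x right, y up, looking along -z (the intrinsics and any distortion apply to the point x, -y, -z); pixel columns grow to the right and rows downward; lengths in m; the calibration is good to about 2 mm. The wrist camera is an equidistant fisheye: a pixel r from the principal point sees the ray r / f radians off the axis. A picture is of the moment at which its call begins: read the wrist's pose just before it. There is no depth.
- ctrl.close_job(): hands the job in, once; it reports no verdict.
Trained networks look in the newest picture that a camera, given by its name, has taken for a name from the list of things; names that differ only in an ending like _2 or _b are one class to them, and where a whole thing is asked for, a point or a joint stands for the part that bears it (a point fixed in the world has none). Each returns a list of dicts, best first, with "confidence" (0 to 1); they miss things now and then, are a little off and sometimes report something else, mostly with a low value. They report only what shows in the picture. A call takes as long as a camera call. They do not tell look-alikes from the thing itself.
- ctrl.search_frame(camera, query): "position" ([column, row] as shares, 0 to 1, of the picture: columns of its width, rows of its height, amid what is visible of it).
- ctrl.regions_of(camera, query): "mask" (480x640 bool, what is visible of it) and "position" ([column, row] as shares, 0 to 1, of the picture: columns of its width, rows of its height, amid what is visible of it).
The state is a dict: "clock": time; "joint_pos": joint angles; "qvel": joint speeds; "tau": joint torques, N m; "tool_pos": TCP position; "orientation": TCP orientation; "force": force on the tool from outside, world axes, zero at the start; "moment": the same for the moment, N m; "opening": finger opening in m.
Only numpy, scipy, OpenCV 4.12 (cv2) and the standard library are available. Lean on these libraries where they do the work, as an engineer would, in place of code of your own. Each camera call takes 0.05 s, during which the arm holds its last target.

## Working session

There is one attempt and no reset: what is moved stays moved. The work goes in short steps, Python scripts to look and compute and a tool call to move; the robot and the scene stay as the last step left them, time stands still between calls to the robot, and variables do not carry over. Pictures are saved under pics/ and viewed, and the job is handed in when it is done.

Besides the shell and the picture viewer there is one more tool, called as name(argument=value, ...) on one line, values as JSON. jog_arm: Moves the arm, as the interface text tells. Its arguments: {"type":"object","properties":{"commands":{"type":"array"},"gripper":{"type":"number"}},"required":["commands"]}

```bash
ls; mkdir -p pics
python3 - <<'E'
from plant import ctrl
import cv2
o=ctrl.get_obs(); print(o)
print(ctrl.tcp_to_grasp)
for n in ("top","scene","wrist"):
    s=ctrl.snapshot(n)
    cv2.imwrite(f"pics/{n}0.png",s["image"][:,:,::-1])
    print({k:v for k,v in s.items() if k!="image"})
E
```

```text
pics
{'clock': 0.0, 'joint_pos': array([ 9.19667236e+01,  2.05919486e+01,  6.32782042e-01, -2.04651981e-02,
       -7.01340143e+01, -1.65085673e+01]), 'qvel': array([-0.0058886 ,  0.0146452 ,  0.03935199,  0.00817684,  0.03239046,
       -0.01390244]), 'tau': array([ 2.03467163e-03, -5.82731438e+01,  2.93045783e+01,  6.99692577e+00,
        6.83535865e-03, -1.56391293e-04]), 'tool_pos': array([0.16936578, 0.65290208, 0.22560826]), 'orientation': array([ 1.79905193e+02, -8.03544885e-03, -1.45488072e+01]), 'force': array([ 0.35382141, -0.42066211, -0.1286903 ]), 'moment': array([ 0.06181052, -0.00302378, -0.00764894]), 'opening': 0.08731714965660718}
0.0188
{'mtx': array([[507.4009801 ,   0.        , 320.54594861],
       [  0.        , 507.4009801 , 243.10859364],
       [  0.        ,   0.        ,   1.        ]]), 'position': array([ 0.33686701, -0.03423752,  1.18517367]), 'orientation': array([ 10.24711384,   0.81393783, -89.33134803])}
{'mtx': array([[622.96369366,   0.        , 322.02282617],
       [  0.        , 622.96369366, 241.82266133],
       [  0.        ,   0.        ,   1.        ]]), 'position': array([1.18659845, 0.07199763, 1.11453077]), 'orientation': array([30.24630965,  0.85471148, 96.87605231])}
{'mtx': array([[371.64829954,   0.        , 317.30231321],
       [  0.        , 371.64829954, 233.38140118],
       [  0.        ,   0.        ,   1.        ]]), 'hand_eye': array([[-9.82993111e-04,  9.57915232e-01,  2.87049546e-01,
         7.90119406e-02],
       [ 9.99999344e-01,  7.72801687e-04,  8.45547266e-04,
        -5.05671277e-04],
       [ 5.88130233e-04,  2.87050189e-01, -9.57915363e-01,
        -1.58433509e-01],
       [ 0.00000000e+00,  0.00000000e+00,  0.00000000e+00,
         1.00000000e+00]])}
```

View pics/top0.png

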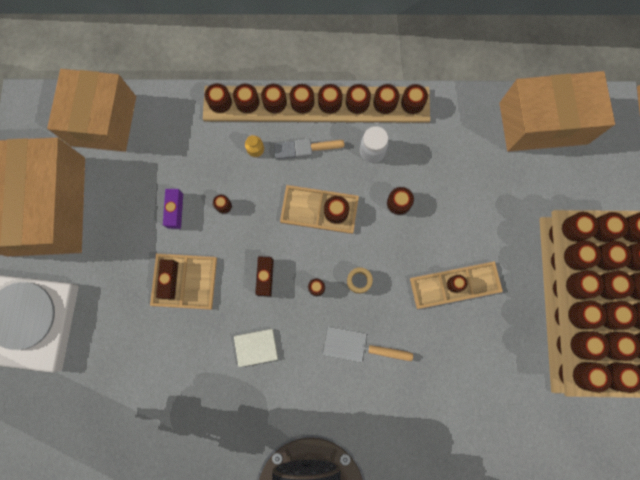

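View pics/scene0.png

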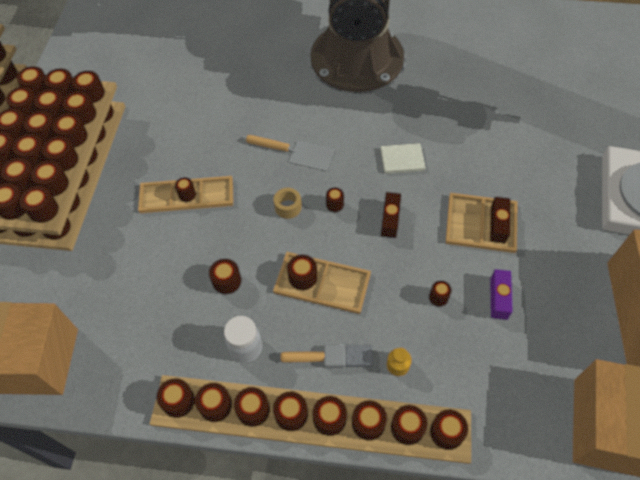

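View pics/wrist0.png

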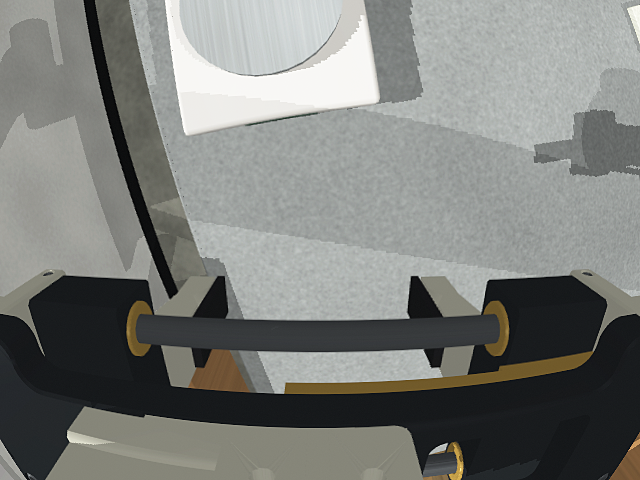

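The four candidates for each kind, in the top picture:
- **Large:** loose at (400,200). Packed at (336,209). The back row at y≈98 and the stack at right are not part of the job.
- **Small:** loose at (222,203) and (316,287). Packed at (457,284).
- **Bar:** loose brown at (264,276). Packed at (168,279). Purple look-alike at (172,208).

Next I'll measure them.

```bash
cat > h.py <<'E'
import numpy as np, cv2
from scipy.spatial.transform import Rotation as R
from scipy.optimize import minimize, least_squares
def cam(s):
    return np.array(s["mtx"]),np.array(s["position"]),R.from_euler('xyz',s["orientation"],degrees=True).as_matrix()
def proj(c,P):
    K,p,Rm=c; q=(np.atleast_2d(P)-p)@Rm; q=q*[1,-1,-1]; u=q@K.T; return u[:,:2]/u[:,2:]
def back(c,uv,z):
    K,p,Rm=c; uv=np.atleast_2d(uv); d=np.c_[uv,np.ones(len(uv))]@np.linalg.inv(K).T*[1,-1,-1]@Rm.T
    return p+d*((z-p[2])/d[:,2])[:,None]
E
python3 - <<'E'
from plant import ctrl
from h import *
S={n:ctrl.snapshot(n) for n in("top","scene")}
H=dict(cake_large=.046,cake_small_a=.042,cake_bar=.040,tray_large=.012,tray_small=.012,tray_bar=.012)
import pickle
D={}
for n in S:
    c=cam(S[n])
    for q in H:
        r=ctrl.regions_of(n,q)
        D[n,q]=r
        for i,d in enumerate(r):
            if d["confidence"]<.3: continue
            uv=np.array(d["position"])*[640,480]
            w=back(c,uv,H[q] if 'tray' in q else H[q]/2)[0]
            print(n,q,i,round(d["confidence"],2),uv.round(0),w.round(3),d["mask"].sum())
pickle.dump((S,D),open("d.pkl","wb"))
E
```

```text
top cake_large 0 0.79 [401. 200.] [ 0.651 -0.205  0.023] 615
top cake_large 1 0.47 [336. 213.] [ 0.619 -0.051  0.023] 578
top cake_small_a 0 0.78 [318. 287.] [ 0.444 -0.01   0.021] 250
top cake_small_a 1 0.7 [220. 207.] [0.633 0.223 0.021] 277
top cake_bar 0 0.81 [268. 279.] [0.462 0.106 0.02 ] 634
top tray_large 0 0.76 [309. 211.] [0.626 0.014 0.012] 2319
top tray_small 0 0.74 [446. 290.] [ 0.443 -0.305  0.012] 2472
top tray_bar 0 0.83 [191. 283.] [0.453 0.285 0.012] 2596
top tray_bar 1 0.75 [401. 200.] [ 0.655 -0.206  0.012] 620
scene cake_small_a 0 0.83 [438. 293.] [0.644 0.216 0.021] 481
scene cake_small_a 1 0.67 [336. 201.] [ 0.453 -0.003  0.021] 418
scene cake_bar 0 0.83 [501. 292.] [0.627 0.337 0.02 ] 1072
scene cake_bar 1 0.61 [391. 212.] [0.468 0.115 0.02 ] 721
scene tray_large 0 0.56 [332. 290.] [0.656 0.011 0.012] 2936
scene tray_small 0 0.7 [188. 201.] [ 0.483 -0.318  0.012] 2480
scene tray_bar 0 0.85 [474. 223.] [0.471 0.287 0.012] 2846
```

Run:
```python
import cv2,numpy as np
im=cv2.imread("pics/top0.png")
cv2.imwrite("pics/crop1.png",cv2.resize(im[130:320,140:510],None,fx=2.15,fy=2.15,interpolation=cv2.INTER_CUBIC))
```

```text
(no output)
```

View pics/crop1.png

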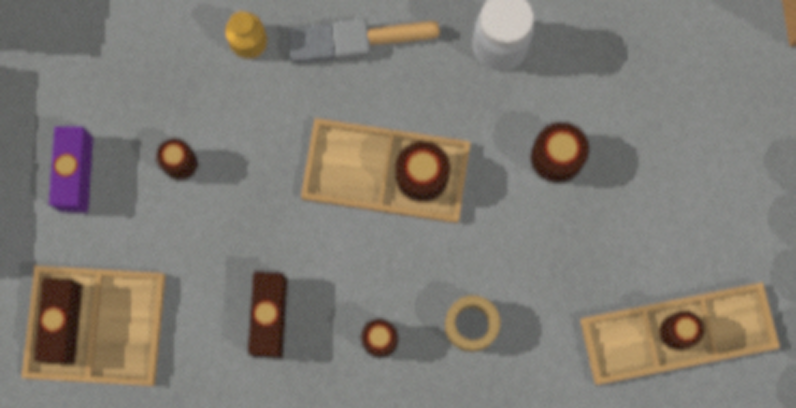

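The close crop confirms the picks. The brown bar is at crop (265,313), the purple one is left out, and the two loose smalls and the loose large stand free. Next I'll fit the seals and trays precisely.

```bash
cat > fit.py <<'E'
import pickle; from h import *
S,D=pickle.load(open("d.pkl","rb"))
cams={n:cam(S[n]) for n in S}
def seal(n,P,r=11):
    im=S[n]["image"].astype(int); uv=proj(cams[n],P)[0]
    m=(im[...,0]>140)&(im[...,0]-im[...,2]>50)
    yy,xx=np.mgrid[:480,:640]; m&=np.hypot(xx-uv[0],yy-uv[1])<r
    k,l,st,ce=cv2.connectedComponentsWithStats(m.astype(np.uint8))
    if k<2: return None,0
    i=1+np.argmax(st[1:,4]); return ce[i],st[i,4]
obj=dict(L=(.651,-.205,.046),Sa=(.444,-.01,.042),Sb=(.633,.22,.042),B=(.466,.108,.040),sL=(.625,-.055,.05),sS=(.455,-.32,.046),sB=(.46,.33,.044))
for k,P in obj.items():
    res=[]
    for n in("top","scene"):
        uv,a=seal(n,P)
        res.append(None if uv is None else (uv.round(1),back(cams[n],uv,P[2])[0][:2].round(4),a))
    print(k,res)
trays=dict(tray_large=(.092,.176,.63,.014,80),tray_small=(.072,.2,.45,-.31,100),tray_bar=(.122,.142,.46,.287,90))
guess=dict(tray_large=[],tray_small=[],tray_bar=[])
sm=dict(tray_large=((.62,-.05),.045),tray_small=((.455,-.32),.035),tray_bar=((.46,.33),.03))
for t,(a,b,x0,y0,_) in trays.items():
    for combo in(("top",),("scene",),("top","scene")):
        def masks(n):
            im=S[n]["image"].astype(int); m=(im[...,0]-im[...,2]>22)
            c=proj(cams[n],[x0,y0,0])[0]; yy,xx=np.mgrid[:480,:640]
            return (m&(np.hypot(xx-c[0],yy-c[1])<75)).astype(np.uint8)
        M={}
        for n in combo:
            m=masks(n); k,l,st,ce=cv2.connectedComponentsWithStats(m); c=proj(cams[n],[x0,y0,0])[0]
            near=[i for i in range(1,k) if st[i,4]>800]; i=min(near,key=lambda i:np.hypot(*(ce[i]-c)))
            m=(l==i).astype(np.uint8); M[n]=cv2.resize(cv2.morphologyEx(m,cv2.MORPH_CLOSE,np.ones((25,25))),None,fx=4,fy=4,interpolation=cv2.INTER_LINEAR)
        def cost(p,dbg=False):
            x,y,th=p; co,si=np.cos(th),np.sin(th); s=0
            C=np.array([[i*a/2,j*b/2,z] for i in(-1,1) for j in(-1,1) for z in(0,.012)])
            W=np.c_[x+co*C[:,0]-si*C[:,1],y+si*C[:,0]+co*C[:,1],C[:,2]]
            # packed cake hull
            o={'tray_large':sLh,'tray_small':sSh,'tray_bar':sBh}[t]
            for n in combo:
                im=np.zeros((1920,2560),np.uint8)
                h=cv2.convexHull(((proj(cams[n],W)+.5)*4*16).astype(np.int32)); cv2.fillConvexPoly(im,h,1,shift=4)
                h2=cv2.convexHull(((proj(cams[n],o)+.5)*4).astype(np.int32)); ig=np.zeros_like(im); cv2.fillConvexPoly(ig,h2,1); ig=cv2.dilate(ig,np.ones((13,13)))
                s+=((im!=M[n])&(ig==0)).sum()
            return s/16
        def cyl(P,r,h): 
            t_=np.linspace(0,6.28,24); return np.array([[P[0]+r*np.cos(q),P[1]+r*np.sin(q),z] for q in t_ for z in(.004,.004+h)])
        sLh=cyl(obj['sL'],.032,.046);sSh=cyl(obj['sS'],.022,.042)
        bx=obj['sB'];sBh=np.array([[bx[0]+i*.047,bx[1]+j*.02,z] for i in(-1,1) for j in(-1,1) for z in(.004,.044)])
        best=None
        th0={'tray_large':-.1,'tray_small':.15,'tray_bar':0}[t]
        for th in np.array([-.15,0,.15])+th0:
            r=minimize(cost,[x0,y0,th],method='Nelder-Mead',options=dict(initial_simplex=np.array([[x0,y0,th],[x0+.02,y0,th],[x0,y0+.02,th],[x0,y0,th+.15]]),xatol=1e-4,fatol=.5))
            if best is None or r.fun<best.fun: best=r
        print(t,combo,best.x.round(4),np.degrees(best.x[2]).round(1),best.fun)
E
python3 fit.py
```

```text
L [(array([401.3, 198. ]), array([ 0.6504, -0.2012]), np.int32(154)), (array([223.2, 270.6]), array([ 0.6552, -0.2011]), np.int32(191))]
Sa [(array([315.9, 286.2]), array([ 0.4444, -0.0062]), np.int32(74)), (array([334.4, 193.6]), array([ 0.4491, -0.007 ]), np.int32(65))]
Sb [(array([220.1, 201.3]), array([0.6403, 0.2197]), np.int32(64)), (array([441.2, 288.4]), array([0.6443, 0.2191]), np.int32(88))]
B [(array([263.2, 275.3]), array([0.4683, 0.1138]), np.int32(82)), (array([391.4, 208.9]), array([0.4728, 0.1135]), np.int32(76))]
sL [(array([336.3, 207. ]), array([ 0.6267, -0.0509]), np.int32(158)), (array([301.5, 266.5]), array([ 0.6314, -0.051 ]), np.int32(189))]
sS [(array([458.8, 282.3]), array([ 0.4561, -0.3267]), np.int32(79)), (array([183. , 183.5]), array([ 0.4611, -0.3269]), np.int32(62))]
sB [(array([164.3, 278.1]), array([0.459 , 0.3378]), np.int32(83)), (array([502., 214.]), array([0.4631, 0.3371]), np.int32(79))]
tray_large ('top',) [ 0.6337 -0.01   -0.1452] -8.3 70.0625
tray_large ('scene',) [ 0.6369 -0.0108 -0.1426] -8.2 58.0
tray_large ('top', 'scene') [ 0.636  -0.0105 -0.1492] -8.5 247.4375
tray_small ('top',) [ 0.455  -0.3287  0.2047] 11.7 102.9375
tray_small ('scene',) [ 0.4597 -0.3297  0.2068] 11.8 70.875
tray_small ('top', 'scene') [ 0.4569 -0.329   0.2064] 11.8 346.4375
tray_bar ('top',) [ 0.4571  0.3051 -0.0476] -2.7 87.125
tray_bar ('scene',) [ 0.4603  0.304  -0.0441] -2.5 62.1875
tray_bar ('top', 'scene') [ 0.4591  0.3046 -0.0435] -2.5 234.25
```

```bash
cat > fitbar.py <<'E'
import pickle; from h import *
S,D=pickle.load(open("d.pkl","rb"))
for nm,(x0,y0),z0 in(("B",(.4706,.1137),0),("sB",(.461,.3375),.004)):
  for n in S:
    c=cam(S[n]); im=S[n]["image"].astype(int); u=proj(c,[x0,y0,.02+z0])[0]
    yy,xx=np.mgrid[:480,:640]
    m=(im.sum(2)<210)&(im[...,0]-im[...,2]>8)|((im[...,0]-im[...,2]>50)&(np.hypot(*(np.stack([xx,yy])-proj(c,[x0,y0,.04+z0])[0][:,None,None]))<8))
    m&=np.hypot(xx-u[0],yy-u[1])<32
    k,l,st,ce=cv2.connectedComponentsWithStats(m.astype(np.uint8)); i=1+np.argmax(st[1:,4]); m=(l==i).astype(np.uint8)
    M=cv2.resize(m,None,fx=4,fy=4,interpolation=cv2.INTER_NEAREST)
    def cost(p):
        x,y,t=p;co,si=np.cos(t),np.sin(t)
        W=np.array([[x+co*a-si*b,y+si*a+co*b,z] for a in(-.045,.045) for b in(-.017,.017) for z in(z0,z0+.04)])
        I=np.zeros_like(M); cv2.fillConvexPoly(I,cv2.convexHull(((proj(c,W)+.5)*64).astype(np.int32)),1,shift=4); return (I!=M).sum()/16
    r=minimize(cost,[x0,y0,0],method='Nelder-Mead',options=dict(initial_simplex=[[x0,y0,0],[x0+.02,y0,0],[x0,y0+.02,0],[x0,y0,.15]]))
    print(nm,n,r.x[:2].round(4),np.degrees(r.x[2]).round(1),r.fun,st[i,4])
E
python3 fitbar.py
cat > go.py <<'E'
import sys; from h import *; from plant import ctrl
o=ctrl.get_obs(); x,y,z=o["tool_pos"]; rpy=o["orientation"]; Rm=R.from_euler('xyz',rpy,degrees=True).as_matrix()
tx,ty,tz,tyaw=map(float,sys.argv[1:5]); d=Rm.T@(np.array([tx,ty,tz])-[x,y,z])
print("tool shift cm now",(d*100).round(2),"roll rad",round(-np.radians((tyaw-rpy[2]+180)%360-180),3))
co,si=np.cos(np.radians(tyaw)),np.sin(np.radians(tyaw)); D=np.array([tx-x,ty-y])*100
print("after turn: x",round(co*D[0]+si*D[1],2),"y",round(si*D[0]-co*D[1],2),"z",round((z-tz)*100,2))
print(o["clock"],o["tool_pos"].round(4),rpy.round(2),o["force"].round(2),o["joint_pos"].round(0),round(o["opening"],4))
E
python3 go.py .4706 .1137 .12 0
```

```text
B top [0.4687 0.1134] -0.8 87.3125 611
B scene [0.4719 0.1132] -2.4 113.25 679
sB top [0.4586 0.3384] -2.3 89.0625 738
sB scene [0.4629 0.3367] -3.5 108.5625 857
tool shift cm now [42.7  44.68 10.66] roll rad -0.254
after turn: x 30.11 y 53.97 z 10.66
0.85 [0.1695 0.6534 0.2266] [-180.      0.    -14.54] [ 0.66  0.28 -0.09] [ 92.  21.   1.  -0. -70. -17.] 0.0877
```

jog_arm(commands=[{"roll":-0.11},{"roll":-0.11},{"x":2.4,"y":4,"z":0},{"x":2.4,"y":4,"z":0},{"x":2.4,"y":4,"z":0},{"x":2.4,"y":4,"z":0},{"x":2.4,"y":4,"z":0},{"x":2.4,"y":4},{"x":2.4,"y":4},{"x":2.4,"y":4},{"x":2.4,"y":4},{"x":2.4,"y":4}])

```text
validation failed for argument at $.co...
```

```bash
python3 go.py .4706 .1137 .12 -2
```

```text
tool shift cm now [42.7  44.68 10.66] roll rad -0.219
after turn: x 31.98 y 52.88 z 10.66
0.85 [0.1695 0.6534 0.2266] [-180.      0.    -14.54] [ 0.66  0.28 -0.09] [ 92.  21.   1.  -0. -70. -17.] 0.0877
```

jog_arm(commands=[{"x":0,"y":0,"z":0,"roll":-0.11},{"x":0,"y":0,"z":0,"roll":-0.11},{"x":2.4,"y":4,"z":0,"roll":0},{"x":2.4,"y":4,"z":0,"roll":0},{"x":2.4,"y":4,"z":0,"roll":0},{"x":2.4,"y":4,"z":0,"roll":0},{"x":2.4,"y":4,"z":0,"roll":0},{"x":2.4,"y":4,"z":0,"roll":0},{"x":2.4,"y":4,"z":0,"roll":0},{"x":2.4,"y":4,"z":0,"roll":0},{"x":2.4,"y":4,"z":0,"roll":0},{"x":2.4,"y":4,"z":0,"roll":0}])

```text
clock: 2.05
tool_pos: [0.3964, 0.2438, 0.227]
orientation: [-179.9, -0.0, -1.9]
force: [1.8, 0.2, -0.1]
opening: 0.0875
```

```bash
python3 go.py .4706 .1137 .12 -2
```

```text
tool shift cm now [ 7.84 12.77 10.7 ] roll rad 0.002
after turn: x 7.87 y 12.74 z 10.7
2.05 [0.3964 0.2438 0.227 ] [-1.7995e+02 -4.0000e-02 -1.9100e+00] [ 1.83  0.15 -0.09] [ 56.   0. -25.   0. -65.  32.] 0.0875
```

jog_arm(commands=[{"x":2,"y":3.2,"z":2,"roll":0},{"x":2,"y":3.2,"z":2,"roll":0},{"x":2,"y":3.2,"z":2,"roll":0},{"x":1.9,"y":3.2,"z":2,"roll":0},{"x":0,"y":0,"z":2.7,"roll":0},{"x":0,"y":0,"z":0,"roll":0}])

```text
clock: 2.65
tool_pos: [0.4688, 0.1127, 0.1167]
orientation: [179.8, 0.3, -2.1]
force: [0.4, 0.1, -0.8]
opening: 0.0874
```

```bash
python3 go.py .4706 .1137 .018 -2
python3 - <<'E'
from plant import ctrl; import cv2
s=ctrl.snapshot("wrist"); cv2.imwrite("pics/w1.png",s["image"][:,:,::-1])
E
```

```text
tool shift cm now [ 0.23 -0.14  9.87] roll rad -0.002
after turn: x 0.18 y -0.11 z 9.87
2.65 [0.4688 0.1127 0.1167] [179.83   0.28  -2.11] [ 0.38  0.14 -0.83] [ 37.   9. -31.  -0. -50.  51.] 0.0874
```

View pics/w1.png

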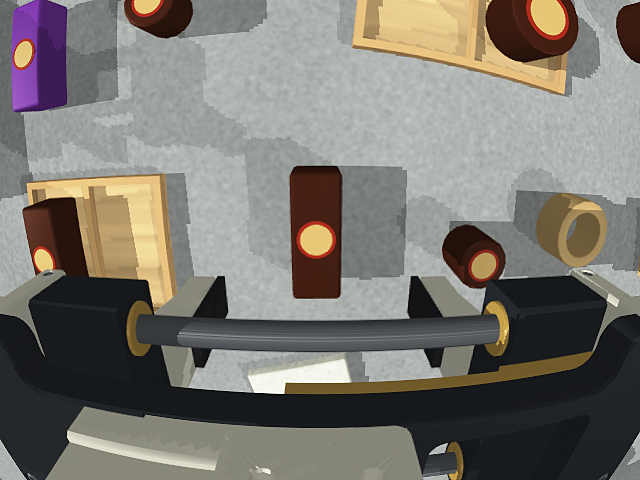

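The wrist view shows the brown bar centred between the jaws with its seal at (317,240). I'll use it to check the 4 mm disagreement between the fixed cameras.

```bash
cat > wr.py <<'E'
import sys; from h import *; from plant import ctrl
# wrist seal -> world ; args: expected x y ztop
def wback(s,o,uv,z):
    K=s["mtx"]; d=np.array(uv)-[K[0,2],K[1,2]]; r=np.hypot(*d); th=r/K[0,0]
    v=np.array([d[0]/r*np.sin(th),-d[1]/r*np.sin(th),-np.cos(th)]) if r>0 else np.array([0,0,-1.])
    He=s["hand_eye"]; Rt=R.from_euler('xyz',o["orientation"],degrees=True).as_matrix()
    p=Rt@He[:3,3]+o["tool_pos"]; v=Rt@He[:3,:3]@v; return p+v*(z-p[2])/v[2]
if __name__=="__main__":
    o=ctrl.get_obs(); s=ctrl.snapshot("wrist"); im=s["image"].astype(int); ex,ey,z=map(float,sys.argv[1:4])
    m=((im[...,0]>190)&(im[...,1]>140)&(im[...,0]-im[...,2]>60)).astype(np.uint8)
    k,l,st,ce=cv2.connectedComponentsWithStats(m)
    for i in range(1,k):
        if 150<st[i,4]<3000:
            w=wback(s,o,ce[i],z)
            if np.hypot(w[0]-ex,w[1]-ey)<.05: print(ce[i].round(1),w.round(4),st[i,4],st[i,:4])
    if len(sys.argv)>4: cv2.imwrite(sys.argv[4],s["image"][:,:,::-1])
E
python3 wr.py .4706 .1137 .04
```

```text
[317.7 240.3] [0.4728 0.1137 0.04  ] 756 [302 226  32  30]
```

jog_arm(commands=[{"x":0.2,"y":-0.1,"z":2.5,"roll":0},{"x":0,"y":0,"z":2.5,"roll":0},{"x":0,"y":0,"z":2.5,"roll":0},{"x":0,"y":0,"z":1.4,"roll":0},{"x":0,"y":0,"z":0.8,"roll":0},{"x":0,"y":0,"z":0,"roll":0}])

```text
clock: 3.35
tool_pos: [0.4727, 0.1167, 0.0229]
orientation: [-180.0, -0.0, -1.9]
force: [-0.6, -0.1, 0.4]
opening: 0.0877
```

jog_arm(commands=[{"x":0,"y":0,"z":0,"roll":0},{"x":0,"y":0,"z":0,"roll":0},{"x":0,"y":0,"z":0,"roll":0},{"x":0,"y":0,"z":0,"roll":0},{"x":0,"y":0,"z":0,"roll":0},{"x":0,"y":0,"z":0,"roll":0},{"x":0,"y":0,"z":0,"roll":0},{"x":0,"y":0,"z":0,"roll":0}], gripper=2)

```text
clock: 4.15
tool_pos: [0.4724, 0.1156, 0.0226]
orientation: [180.0, 0.0, -1.9]
force: [0.2, -1.0, 1.2]
opening: 0.0335
```

```bash
python3 go.py .4706 .1137 .018 -2
```

```text
tool shift cm now [-0.17  0.2   0.46] roll rad 0.001
after turn: x -0.17 y 0.2 z 0.46
4.15 [0.4724 0.1156 0.0226] [ 1.7998e+02  1.0000e-02 -1.9400e+00] [ 0.23 -0.99  1.23] [ 37.  17. -37.   0. -36.  51.] 0.0335
```

jog_arm(commands=[{"x":0,"y":0,"z":-1,"roll":0},{"x":0,"y":0,"z":-2,"roll":0},{"x":0,"y":0,"z":-2,"roll":0},{"x":-0.3,"y":-2,"z":-1,"roll":0.01},{"x":-0.4,"y":-3.5,"z":0,"roll":0},{"x":-0.4,"y":-3.5,"z":0,"roll":0},{"x":-0.4,"y":-3.5,"z":0,"roll":0},{"x":-0.4,"y":-2,"z":0,"roll":0},{"x":0,"y":-1,"z":0,"roll":0},{"x":0,"y":0,"z":0,"roll":0},{"x":0,"y":0,"z":0,"roll":0}])

```text
clock: 5.25
tool_pos: [0.4599, 0.2708, 0.0826]
orientation: [180.0, 0.0, -2.5]
force: [-0.1, 0.5, -1.3]
opening: 0.0338
```

```bash
python3 go.py .459 .2705 .0276 -2.6;python3 wr.py .457 .2706 .1 pics/w2.png
```

```text
tool shift cm now [-0.09  0.03  5.5 ] roll rad 0.001
after turn: x -0.09 y 0.03 z 5.5
5.25 [0.4599 0.2708 0.0826] [ 1.7997e+02  3.0000e-02 -2.5100e+00] [-0.07  0.51 -1.34] [ 52.  16. -28.  -0. -47.  36.] 0.0338
[401.1 331.4] [0.449 0.234 0.1  ] 401 [392 306  15  54]
```

View pics/w2.png

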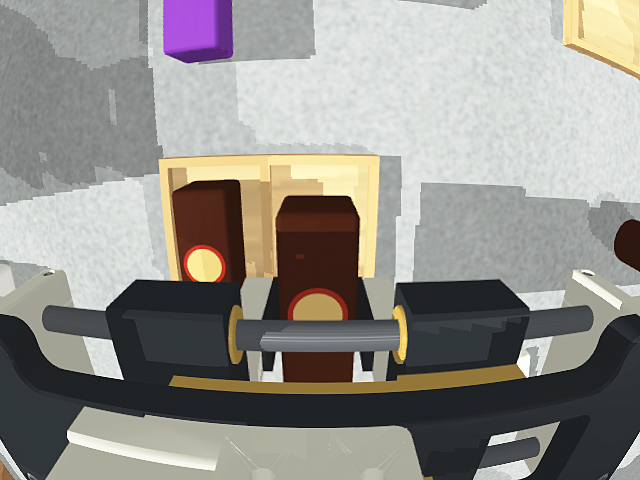

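The bar hangs over the free cell, parallel to its walls, with the packed bar clear to its left. I'll lower it gently.

jog_arm(commands=[{"x":-0.1,"y":0.1,"z":2,"roll":0},{"x":0,"y":0,"z":2,"roll":0},{"x":0,"y":0,"z":0.8,"roll":0},{"x":0,"y":0,"z":0.4,"roll":0},{"x":0,"y":0,"z":0.2,"roll":0},{"x":0,"y":0,"z":0.1,"roll":0},{"x":0,"y":0,"z":0.1,"roll":0},{"x":0,"y":0,"z":0,"roll":0}])

```text
clock: 6.1
tool_pos: [0.4592, 0.2707, 0.0269]
orientation: [-180.0, -0.0, -2.5]
force: [-0.2, -0.2, -0.8]
opening: 0.0338
```

jog_arm(commands=[{"x":0,"y":0,"z":0.1,"roll":0},{"x":0,"y":0,"z":0,"roll":0},{"x":0,"y":0,"z":0,"roll":0}])

```text
clock: 6.4
tool_pos: [0.4593, 0.2708, 0.0266]
orientation: [-180.0, -0.0, -2.5]
force: [-2.2, -0.2, 7.7]
opening: 0.034
```

jog_arm(commands=[{"x":0,"y":0,"z":0,"roll":0},{"x":0,"y":0,"z":0,"roll":0},{"x":0,"y":0,"z":0,"roll":0},{"x":0,"y":0,"z":0,"roll":0},{"x":0,"y":0,"z":-1,"roll":0},{"x":0,"y":0,"z":-2,"roll":0},{"x":0,"y":0,"z":-3,"roll":0},{"x":0,"y":0,"z":-3,"roll":0},{"x":0,"y":0,"z":0,"roll":0}], gripper=4.8)

```text
clock: 7.3
tool_pos: [0.4611, 0.2724, 0.1204]
orientation: [-179.7, -0.3, -2.5]
force: [0.4, -0.1, -0.2]
opening: 0.0477
```

```bash
python3 wr.py .457 .2706 .044 pics/w3.png;python3 go.py .6423 .2194 .12 -78
```

```text
[320.5 248.6] [0.4596 0.2712 0.044 ] 772 [305 234  32  30]
[278.9 295.4] [0.426  0.3019 0.044 ] 469 [266 276  40  32]
[289.1 284.3] [0.4343 0.2941 0.044 ] 154 [283 276  13  16]
tool shift cm now [18.42  4.43 -0.12] roll rad 1.318
after turn: x 8.9 y -16.73 z -0.16
7.35 [0.4602 0.2717 0.1184] [-179.77   -0.19   -2.49] [-0.59  0.81  0.09] [ 52.  13. -26.   0. -51.  36.] 0.048
```

View pics/w3.png

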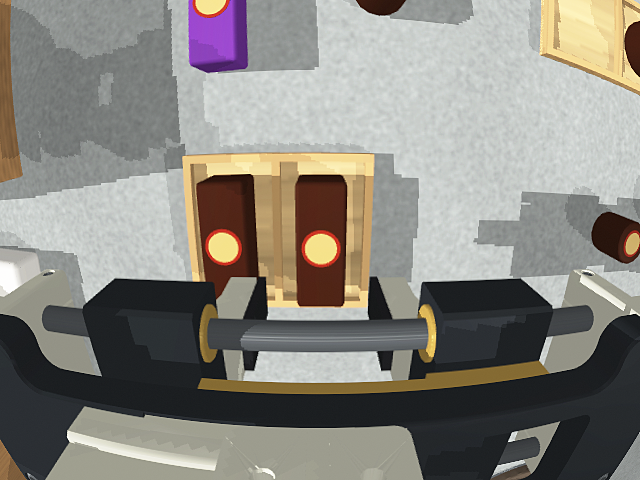

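The bar is flat in its cell with its seal at (320,249), and the packed bar is undisturbed. Next is the first small cake.

jog_arm(commands=[{"x":0,"y":0,"z":-1,"roll":0.146},{"x":0,"y":0,"z":-1,"roll":0.146},{"x":0,"y":0,"z":0,"roll":0.146},{"x":0,"y":0,"z":0,"roll":0.146},{"x":0,"y":0,"z":0,"roll":0.146},{"x":0,"y":0,"z":0,"roll":0.146},{"x":0,"y":0,"z":0,"roll":0.146},{"x":0,"y":0,"z":0,"roll":0.146},{"x":0,"y":0,"z":0,"roll":0.15},{"x":2.2,"y":-4.1,"z":0,"roll":0},{"x":2.2,"y":-4.1,"z":0,"roll":0},{"x":2.2,"y":-4.1,"z":0,"roll":0}], gripper=7)

```text
clock: 8.55
tool_pos: [0.5941, 0.2311, 0.1352]
orientation: [180.0, -0.0, -78.0]
force: [0.8, 0.7, -0.1]
opening: 0.0698
```

jog_arm(commands=[{"x":1.6,"y":-3,"z":0,"roll":0},{"x":0.7,"y":-1.4,"z":2,"roll":0},{"x":0,"y":0,"z":0,"roll":0},{"x":0,"y":0,"z":0,"roll":0}])

```text
clock: 8.95
tool_pos: [0.6402, 0.2173, 0.1141]
orientation: [179.8, -0.1, -78.1]
force: [-0.7, 0.2, -0.0]
opening: 0.0701
```

```bash
python3 go.py .6423 .2194 .021 -78;python3 wr.py .6423 .2194 .042 pics/w4.png
```

```text
tool shift cm now [-0.17 -0.27  9.31] roll rad -0.001
after turn: x -0.16 y -0.25 z 9.31
8.95 [0.6402 0.2173 0.1141] [ 1.7984e+02 -6.0000e-02 -7.8080e+01] [-0.67  0.24 -0.02] [ 35.  25.  -7.  -0. -58. -23.] 0.0701
[312.3 248.2] [0.6444 0.2197 0.042 ] 718 [297 234  31  29]
```

View pics/w4.png

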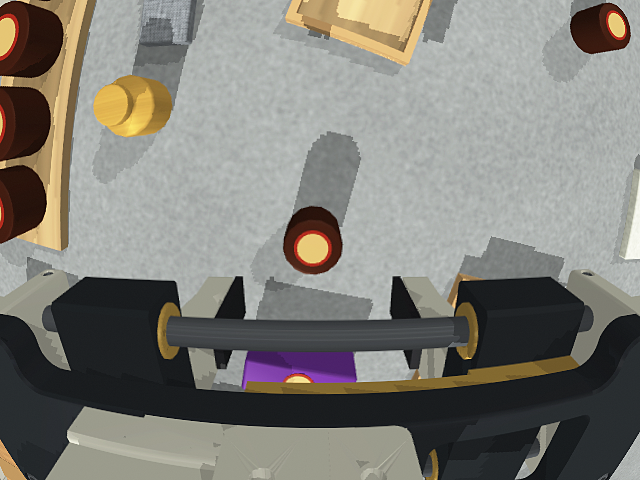

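The small cake stands between the jaws with its seal at (312,248). The purple block is well outside the fingers.

jog_arm(commands=[{"x":-0.2,"y":-0.3,"z":2.5,"roll":0},{"x":0,"y":0,"z":2.5,"roll":0},{"x":0,"y":0,"z":2.5,"roll":0},{"x":0,"y":0,"z":1.2,"roll":0},{"x":0,"y":0,"z":0.6,"roll":0},{"x":0,"y":0,"z":0,"roll":0},{"x":0,"y":0,"z":0,"roll":0}])

```text
clock: 9.7
tool_pos: [0.644, 0.2212, 0.0239]
orientation: [-179.9, 0.0, -78.0]
force: [1.2, -0.7, 0.1]
opening: 0.0699
```

jog_arm(commands=[{"x":0,"y":0,"z":0,"roll":0},{"x":0,"y":0,"z":0,"roll":0},{"x":0,"y":0,"z":0,"roll":0},{"x":0,"y":0,"z":0,"roll":0},{"x":0,"y":0,"z":0,"roll":0},{"x":0,"y":0,"z":0,"roll":0},{"x":0,"y":0,"z":0,"roll":0}], gripper=2.5)

```text
clock: 10.4
tool_pos: [0.6435, 0.2207, 0.0228]
orientation: [-180.0, -0.0, -78.0]
force: [-2.0, -0.9, 2.3]
opening: 0.0393
```

```bash
python3 go.py .6423 .2194 .021 -78;  python3 go.py .4443 -.2665 .1 -78.25
```

```text
tool shift cm now [0.1  0.14 0.18] roll rad -0.0
after turn: x 0.1 y 0.14 z 0.18
10.4 [0.6435 0.2207 0.0228] [-179.99   -0.    -78.03] [-1.98 -0.93  2.29] [ 35.  31. -11.   0. -48. -23.] 0.0393
tool shift cm now [43.52 29.59 -7.72] roll rad 0.004
after turn: x 43.64 y 29.42 z -7.72
10.4 [0.6435 0.2207 0.0228] [-179.99   -0.    -78.03] [-1.98 -0.93  2.29] [ 35.  31. -11.   0. -48. -23.] 0.0393
```

jog_arm(commands=[{"x":0,"y":0,"z":-1,"roll":0.004},{"x":0,"y":0,"z":-3,"roll":0},{"x":0,"y":0,"z":-3,"roll":0},{"x":1.8,"y":1.2,"z":-2,"roll":0},{"x":3.7,"y":2.5,"z":0,"roll":0},{"x":3.7,"y":2.5,"z":0,"roll":0},{"x":3.7,"y":2.5,"z":0,"roll":0},{"x":3.7,"y":2.5,"z":0,"roll":0},{"x":3.7,"y":2.5,"z":0,"roll":0},{"x":3.7,"y":2.5,"z":0,"roll":0},{"x":3.7,"y":2.5,"z":0,"roll":0},{"x":3.7,"y":2.5,"z":0,"roll":0}])

```text
clock: 11.6
tool_pos: [0.499, -0.1313, 0.1133]
orientation: [-179.9, -0.0, -78.2]
force: [0.5, -0.7, -0.2]
opening: 0.0388
```

jog_arm(commands=[{"x":3.7,"y":2.5,"z":0,"roll":0},{"x":3.7,"y":2.5,"z":0,"roll":0},{"x":3,"y":2,"z":0,"roll":0},{"x":1.4,"y":1,"z":0,"roll":0},{"x":0,"y":0,"z":0,"roll":0},{"x":0,"y":0,"z":0,"roll":0},{"x":0,"y":0,"z":0,"roll":0}])

```text
clock: 12.3
tool_pos: [0.4459, -0.2612, 0.1128]
orientation: [-180.0, -0.0, -78.2]
force: [-0.9, 0.0, -0.0]
opening: 0.0392
```

```bash
python3 go.py .4456 -.2652 .0268 -78.25; python3 wr.py .6 .6 .042 pics/w5.png
```

```text
tool shift cm now [0.39 0.11 8.6 ] roll rad 0.0
after turn: x 0.39 y 0.11 z 8.6
12.3 [ 0.4459 -0.2612  0.1128] [-1.7997e+02 -1.0000e-02 -7.8220e+01] [-0.91  0.05 -0.01] [ -9.  12. -28.  -0. -50.  20.] 0.0392
```

View pics/w5.png

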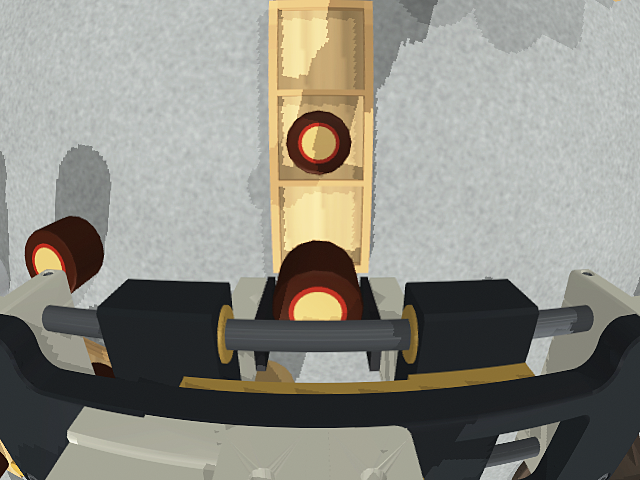

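Run:
```python
from wr import *
o=ctrl.get_obs(); s=ctrl.snapshot("wrist")
th=np.radians(11.75); O=np.array([.4573,-.3292])
for uv in((320,182),(320,93),(279,138),(366,138),(276,230),(368,230)):
    w=wback(s,o,uv,.012)[:2]; d=w-O; print(uv,w.round(4),(d@[np.cos(th),np.sin(th)]).round(4),(d@[-np.sin(th),np.cos(th)]).round(4))
```

```text
(320, 182) [ 0.4533 -0.2981] 0.0025 0.0313
(320, 93) [ 0.4661 -0.3592] 0.0025 -0.0312
(279, 138) [ 0.4875 -0.3229] 0.0309 0.0001
(366, 138) [ 0.4285 -0.3353] -0.0294 -0.0001
(276, 230) [ 0.4775 -0.2571] 0.0345 0.0665
(368, 230) [ 0.4118 -0.2708] -0.0327 0.0664
```

The wrist view agrees with my tray pose to about 1 mm: dividers at rows 93 and 182. I'll lower the cake.

jog_arm(commands=[{"x":0.4,"y":0.1,"z":2.5,"roll":0},{"x":0,"y":0,"z":2.5,"roll":0},{"x":0,"y":0,"z":2,"roll":0},{"x":0,"y":0,"z":0.8,"roll":0},{"x":0,"y":0,"z":0.4,"roll":0},{"x":0,"y":0,"z":0.2,"roll":0},{"x":0,"y":0,"z":0.1,"roll":0},{"x":0,"y":0,"z":0.1,"roll":0},{"x":0,"y":0,"z":0,"roll":0},{"x":0,"y":0,"z":0,"roll":0}])

```text
clock: 13.4
tool_pos: [0.4455, -0.2659, 0.0269]
orientation: [-180.0, -0.0, -78.3]
force: [-0.4, 0.3, -1.2]
opening: 0.0391
```

jog_arm(commands=[{"x":0,"y":0,"z":0.1,"roll":0},{"x":0,"y":0,"z":0,"roll":0},{"x":0,"y":0,"z":0,"roll":0}])

```text
clock: 13.7
tool_pos: [0.4456, -0.266, 0.0267]
orientation: [-180.0, -0.0, -78.2]
force: [-2.4, 1.3, 10.3]
opening: 0.0393
```

Contact, so I'll release, lift and check.

jog_arm(commands=[{"x":0,"y":0,"z":0,"roll":0},{"x":0,"y":0,"z":0,"roll":0},{"x":0,"y":0,"z":0,"roll":0},{"x":0,"y":0,"z":0,"roll":0},{"x":0,"y":0,"z":0,"roll":0},{"x":0,"y":0,"z":-1,"roll":0},{"x":0,"y":0,"z":-2,"roll":0},{"x":0,"y":0,"z":-3,"roll":0},{"x":0,"y":0,"z":-3,"roll":0},{"x":0,"y":0,"z":0,"roll":0},{"x":0,"y":0,"z":0,"roll":0}], gripper=7)

```text
clock: 14.8
tool_pos: [0.4458, -0.2659, 0.1169]
orientation: [-179.9, -0.0, -78.3]
force: [0.1, 0.7, -1.3]
opening: 0.0698
```

```bash
python3 go.py .448 -.0053 .12 -78.25; python3 wr.py .4443 -.2665 .046 pics/w6.png
```

```text
tool shift cm now [-25.47  -5.52  -0.32] roll rad -0.0
after turn: x -25.47 y -5.52 z -0.31
14.8 [ 0.4458 -0.2659  0.1169] [-1.7986e+02 -5.0000e-02 -7.8260e+01] [ 0.05  0.73 -1.29] [ -9.  12. -27.  -0. -51.  21.] 0.0698
[318.  245.1] [ 0.4472 -0.2667  0.046 ] 731 [303 231  31  29]
```

View pics/w6.png

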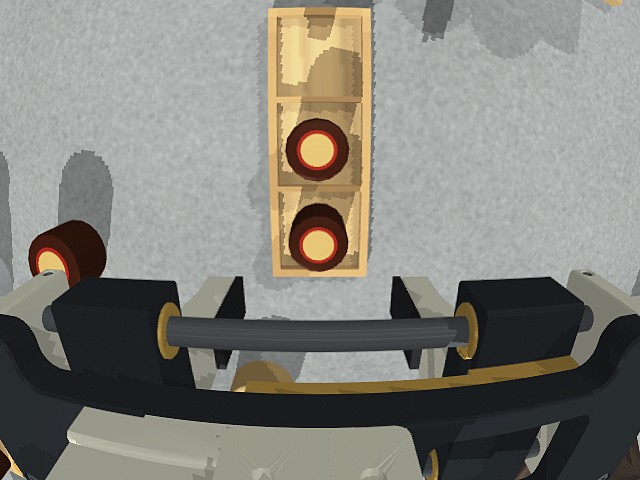

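The small cake is centred in its cell at (318,245). Next is the second small cake.

jog_arm(commands=[{"x":-2.5,"y":-0.5,"z":0,"roll":0},{"x":-4,"y":-0.9,"z":0,"roll":0},{"x":-4,"y":-0.9,"z":0,"roll":0},{"x":-4,"y":-0.9,"z":0,"roll":0},{"x":-4,"y":-0.9,"z":0,"roll":0},{"x":-4,"y":-0.9,"z":0,"roll":0},{"x":-2.2,"y":-0.4,"z":0,"roll":0},{"x":-0.8,"y":-0.1,"z":0,"roll":0},{"x":0,"y":0,"z":0,"roll":0},{"x":0,"y":0,"z":0,"roll":0},{"x":0,"y":0,"z":0,"roll":0}])

```text
clock: 15.95
tool_pos: [0.447, -0.006, 0.1153]
orientation: [180.0, -0.0, -78.3]
force: [0.8, -0.1, 0.1]
opening: 0.0697
```

```bash
python3 go.py .448 -.0053 .023 -78.25; python3 wr.py .448 -.005 .042 pics/w7.png
```

```text
tool shift cm now [-0.05 -0.12  9.23] roll rad -0.001
after turn: x -0.04 y -0.11 z 9.23
15.95 [ 0.447  -0.006   0.1153] [ 1.7996e+02 -1.0000e-02 -7.8320e+01] [ 0.79 -0.1   0.13] [ 25.   5. -36.  -0. -49. -13.] 0.0697
[316.4 244.2] [ 0.4491 -0.0064  0.042 ] 709 [302 230  31  29]
```

View pics/w7.png

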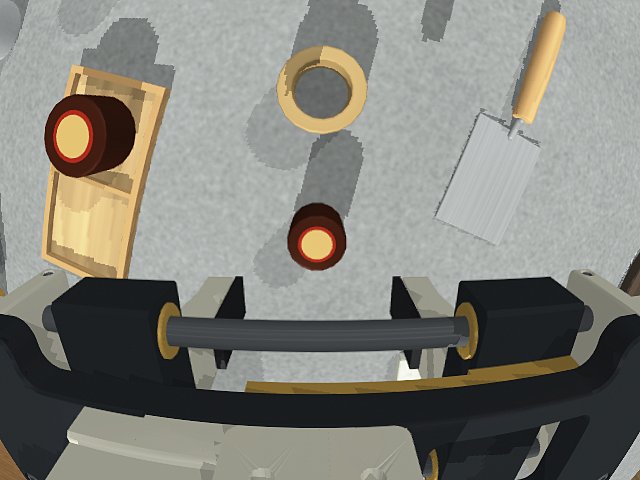

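The second small cake is between the jaws with its seal at (316,244), and nothing else is near the fingers. I'll descend and grip.

jog_arm(commands=[{"x":0,"y":-0.1,"z":2.5,"roll":0},{"x":0,"y":0,"z":2.5,"roll":0},{"x":0,"y":0,"z":2.4,"roll":0},{"x":0,"y":0,"z":1.2,"roll":0},{"x":0,"y":0,"z":0.6,"roll":0},{"x":0,"y":0,"z":0,"roll":0},{"x":0,"y":0,"z":0,"roll":0}])

```text
clock: 16.7
tool_pos: [0.4486, -0.005, 0.024]
orientation: [-180.0, -0.0, -78.3]
force: [0.1, -0.4, 0.7]
opening: 0.0698
```

jog_arm(commands=[{"x":0,"y":0,"z":0,"roll":0},{"x":0,"y":0,"z":0,"roll":0},{"x":0,"y":0,"z":0,"roll":0},{"x":0,"y":0,"z":0,"roll":0},{"x":0,"y":0,"z":0,"roll":0},{"x":0,"y":0,"z":0,"roll":0},{"x":0,"y":0,"z":0,"roll":0}], gripper=2.5)

```text
clock: 17.4
tool_pos: [0.4482, -0.0047, 0.0237]
orientation: [-180.0, -0.0, -78.2]
force: [-2.7, 0.2, 5.5]
opening: 0.0391
```

```bash
python3 go.py .4716 -.3906 .1 -78.25
```

```text
tool shift cm now [38.25  5.57 -7.63] roll rad 0.0
after turn: x 38.25 y 5.57 z -7.63
17.4 [ 0.4482 -0.0047  0.0237] [-180.     -0.    -78.25] [-2.66  0.21  5.49] [ 25.  14. -42.   0. -35. -13.] 0.0391
```

jog_arm(commands=[{"x":0,"y":0,"z":-1,"roll":0},{"x":0,"y":0,"z":-3,"roll":0},{"x":0,"y":0,"z":-3,"roll":0},{"x":2,"y":0.3,"z":-2,"roll":0},{"x":4,"y":0.6,"z":0,"roll":0},{"x":4,"y":0.6,"z":0,"roll":0},{"x":4,"y":0.6,"z":0,"roll":0},{"x":4,"y":0.6,"z":0,"roll":0},{"x":4,"y":0.6,"z":0,"roll":0},{"x":4,"y":0.6,"z":0,"roll":0},{"x":4,"y":0.6,"z":0,"roll":0},{"x":4,"y":0.6,"z":0,"roll":0}])

```text
clock: 18.6
tool_pos: [0.4672, -0.3498, 0.1141]
orientation: [-180.0, 0.0, -78.3]
force: [1.3, -0.8, -1.1]
opening: 0.0391
```

jog_arm(commands=[{"x":3,"y":0.4,"z":0,"roll":0},{"x":1.3,"y":0.1,"z":0,"roll":0},{"x":0,"y":0,"z":0,"roll":0},{"x":0,"y":0,"z":0,"roll":0},{"x":0,"y":0,"z":0,"roll":0}])

```text
clock: 19.1
tool_pos: [0.4713, -0.3901, 0.1138]
orientation: [-180.0, 0.0, -78.2]
force: [0.4, 0.2, -0.6]
opening: 0.0392
```

```bash
python3 go.py .4716 -.3906 .0277 -78.25
```

```text
tool shift cm now [ 0.06 -0.02  8.61] roll rad 0.001
after turn: x 0.06 y -0.02 z 8.61
19.1 [ 0.4713 -0.3901  0.1138] [-1.800e+02  2.000e-02 -7.821e+01] [ 0.38  0.19 -0.61] [-21.  20. -16.  -0. -54.  33.] 0.0392
```

jog_arm(commands=[{"x":0,"y":0,"z":2.5,"roll":0},{"x":0,"y":0,"z":2.5,"roll":0},{"x":0,"y":0,"z":2,"roll":0},{"x":0,"y":0,"z":0.8,"roll":0},{"x":0,"y":0,"z":0.4,"roll":0},{"x":0,"y":0,"z":0.2,"roll":0},{"x":0,"y":0,"z":0.1,"roll":0},{"x":0,"y":0,"z":0.1,"roll":0},{"x":0,"y":0,"z":0,"roll":0},{"x":0,"y":0,"z":0,"roll":0}])

```text
clock: 20.1
tool_pos: [0.4715, -0.3913, 0.028]
orientation: [-180.0, -0.0, -78.3]
force: [0.7, 0.7, -0.2]
opening: 0.0388
```

jog_arm(commands=[{"x":0,"y":0,"z":0.1,"roll":0},{"x":0,"y":0,"z":0,"roll":0},{"x":0,"y":0,"z":0,"roll":0}])

```text
clock: 20.4
tool_pos: [0.4716, -0.3914, 0.0278]
orientation: [-180.0, -0.0, -78.2]
force: [-1.5, 1.9, 8.1]
opening: 0.0393
```

jog_arm(commands=[{"x":0,"y":0,"z":0,"roll":0},{"x":0,"y":0,"z":0,"roll":0},{"x":0,"y":0,"z":0,"roll":0},{"x":0,"y":0,"z":0,"roll":0},{"x":0,"y":0,"z":0,"roll":0},{"x":0,"y":0,"z":-1,"roll":0},{"x":0,"y":0,"z":-2,"roll":0},{"x":0,"y":0,"z":-3,"roll":0},{"x":0,"y":0,"z":-3,"roll":0},{"x":0,"y":0,"z":0,"roll":0},{"x":0,"y":0,"z":0,"roll":0}], gripper=7)

```text
clock: 21.5
tool_pos: [0.4719, -0.3913, 0.118]
orientation: [-179.9, -0.1, -78.3]
force: [0.1, 0.7, -1.0]
opening: 0.0702
```

```bash
python3 go.py .654 -.2 .13 -20; python3 wr.py .4703 -.3919 .046 pics/w8.png
```

```text
tool shift cm now [-15.02 -21.73  -1.17] roll rad -1.017
after turn: x 10.57 y -24.21 z -1.2
21.5 [ 0.4719 -0.3913  0.118 ] [-1.7988e+02 -8.0000e-02 -7.8260e+01] [ 0.1   0.69 -1.01] [-21.  20. -16.  -0. -54.  33.] 0.0702
[284.3 245.1] [ 0.4948 -0.3873  0.046 ] 2549 [270 183  39 137]
[359.8 246.5] [ 0.4461 -0.3964  0.046 ] 1547 [346 183  23 137]
[318.1 243.6] [ 0.4733 -0.3928  0.046 ] 734 [303 229  31  30]
```

View pics/w8.png

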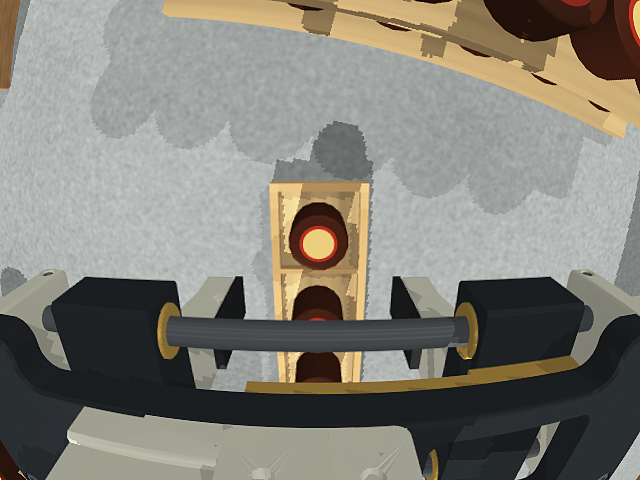

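The second small cake is centred in its cell at (318,244). Next is the large one. I'll move off before turning, to stay away from the stack.

jog_arm(commands=[{"x":-2,"y":0,"z":-1,"roll":0},{"x":-3,"y":0,"z":-1,"roll":0},{"x":-4,"y":0,"z":0,"roll":0},{"x":-3,"y":0,"z":0,"roll":0},{"x":0,"y":0,"z":0,"roll":-0.145},{"x":0,"y":0,"z":0,"roll":-0.145},{"x":0,"y":0,"z":0,"roll":-0.145},{"x":0,"y":0,"z":0,"roll":-0.145},{"x":0,"y":0,"z":0,"roll":-0.145},{"x":0,"y":0,"z":0,"roll":-0.145},{"x":0,"y":0,"z":0,"roll":-0.147},{"x":0,"y":0,"z":0,"roll":0}], gripper=8.76)

```text
clock: 22.75
tool_pos: [0.4462, -0.2735, 0.1356]
orientation: [180.0, 0.1, -19.9]
force: [-0.2, -0.3, 0.2]
opening: 0.0877
```

jog_arm(commands=[{"x":2,"y":-1.6,"z":0,"roll":0},{"x":3,"y":-2.5,"z":0,"roll":0},{"x":3,"y":-2.5,"z":0,"roll":0},{"x":3,"y":-2.5,"z":0,"roll":0},{"x":3,"y":-2.5,"z":0,"roll":0},{"x":2,"y":-1.6,"z":0,"roll":0},{"x":0.9,"y":-0.8,"z":0,"roll":0},{"x":0,"y":0,"z":0,"roll":0},{"x":0,"y":0,"z":0,"roll":0},{"x":0,"y":0,"z":0,"roll":0}])

```text
clock: 23.75
tool_pos: [0.6525, -0.2003, 0.1366]
orientation: [180.0, 0.0, -20.1]
force: [0.3, -0.1, -0.1]
opening: 0.0874
```

```bash
python3 go.py .654 -.2 .024 -20; python3 wr.py .654 -.2 .046 pics/w9.png
```

```text
tool shift cm now [ 0.14 -0.08 11.26] roll rad -0.001
after turn: x 0.13 y -0.08 z 11.26
23.75 [ 0.6525 -0.2003  0.1366] [ 1.800e+02  3.000e-02 -2.008e+01] [ 0.28 -0.06 -0.05] [ -1.  25.  -5.  -0. -60.  71.] 0.0874
[318.5 235.9] [ 0.6547 -0.2011  0.046 ] 1419 [297 216  44  41]
```

View pics/w9.png

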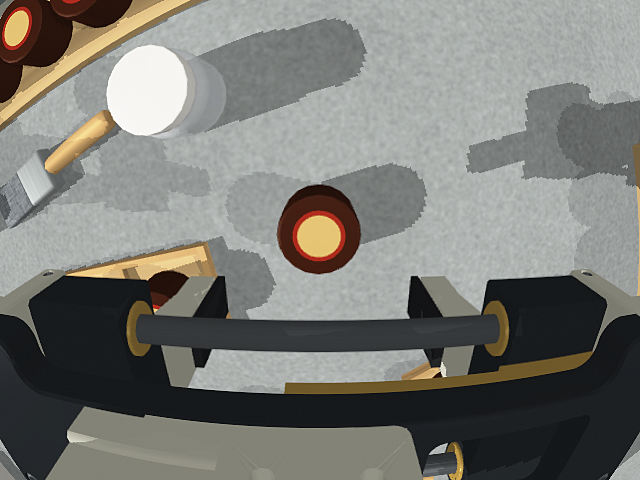

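Run:
```python
import pickle; from h import *
S,_=pickle.load(open("d.pkl","rb"))
for z in(0.05,.08,.1):
    print(z,back(cam(S["top"]),[375,137],z)[0].round(3),back(cam(S["scene"]),[240,330],z)[0].round(3))
# base
print(back(cam(S["top"]),[373,152],0)[0].round(3),back(cam(S["scene"]),[247,347],0)[0].round(3))
```

```text
0.05 [ 0.797 -0.141  0.05 ] [ 0.774 -0.145  0.05 ]
0.08 [ 0.785 -0.138  0.08 ] [ 0.786 -0.139  0.08 ]
0.1 [ 0.777 -0.137  0.1  ] [ 0.794 -0.135  0.1  ]
[ 0.779 -0.141  0.   ] [ 0.787 -0.136  0.   ]
```

The jar is about 80 mm tall at (0.785, -0.139), which is clear of the gripper body. I'll descend on the large cake, whose seal is at (318,236).

jog_arm(commands=[{"x":0.1,"y":-0.1,"z":2.5,"roll":0},{"x":0,"y":0,"z":3,"roll":0},{"x":0,"y":0,"z":2.5,"roll":0},{"x":0,"y":0,"z":1.8,"roll":0},{"x":0,"y":0,"z":1,"roll":0},{"x":0,"y":0,"z":0.4,"roll":0},{"x":0,"y":0,"z":0,"roll":0},{"x":0,"y":0,"z":0,"roll":0}])

```text
clock: 24.6
tool_pos: [0.6555, -0.1995, 0.0258]
orientation: [-180.0, -0.1, -20.0]
force: [0.2, -0.7, 0.2]
opening: 0.0874
```

jog_arm(commands=[{"x":0,"y":0,"z":0,"roll":0},{"x":0,"y":0,"z":0,"roll":0},{"x":0,"y":0,"z":0,"roll":0},{"x":0,"y":0,"z":0,"roll":0},{"x":0,"y":0,"z":0,"roll":0},{"x":0,"y":0,"z":0,"roll":0},{"x":0,"y":0,"z":0,"roll":0}], gripper=4.5)

```text
clock: 25.3
tool_pos: [0.6549, -0.1995, 0.0249]
orientation: [180.0, -0.0, -20.0]
force: [-1.2, -0.5, 4.9]
opening: 0.059
```

jog_arm(commands=[{"x":0,"y":0,"z":-1,"roll":0},{"x":0,"y":0,"z":-2,"roll":0},{"x":0,"y":0,"z":-3,"roll":0},{"x":0,"y":0,"z":-3,"roll":0},{"x":0,"y":0,"z":-1,"roll":0},{"x":0,"y":0,"z":0,"roll":0}])

```text
clock: 25.9
tool_pos: [0.6559, -0.1991, 0.1265]
orientation: [-179.9, -0.2, -20.0]
force: [0.1, 0.1, -2.3]
opening: 0.0589
```

```bash
python3 go.py .6426 .0325 .1 -98.3
```

```text
tool shift cm now [ -9.17 -21.3    2.65] roll rad 1.367
after turn: x -22.72 y 4.66 z 2.65
25.9 [ 0.6559 -0.1991  0.1265] [-179.92   -0.19  -19.98] [ 0.12  0.15 -2.29] [ -1.  25.  -5.  -0. -59.  71.] 0.0589
```

jog_arm(commands=[{"x":-1.2,"y":-2.8,"z":0,"roll":0},{"x":-1.6,"y":-3.7,"z":0,"roll":0},{"x":-1.6,"y":-3.7,"z":0,"roll":0},{"x":-1.6,"y":-3.7,"z":0,"roll":0},{"x":-1.6,"y":-3.7,"z":0,"roll":0},{"x":-1,"y":-2.3,"z":0,"roll":0},{"x":-0.6,"y":-1.4,"z":0,"roll":0},{"x":0,"y":0,"z":0,"roll":0.137},{"x":0,"y":0,"z":0,"roll":0.137},{"x":0,"y":0,"z":0,"roll":0.137},{"x":0,"y":0,"z":0,"roll":0.137},{"x":0,"y":0,"z":0,"roll":0.137}])

```text
clock: 27.1
tool_pos: [0.6404, 0.0318, 0.123]
orientation: [179.9, 0.0, -59.6]
force: [-0.1, 0.9, -1.0]
opening: 0.0589
```

jog_arm(commands=[{"x":0,"y":0,"z":0,"roll":0.137},{"x":0,"y":0,"z":0,"roll":0.137},{"x":0,"y":0,"z":0,"roll":0.137},{"x":0,"y":0,"z":0,"roll":0.137},{"x":0,"y":0,"z":0,"roll":0.134},{"x":0,"y":0,"z":0,"roll":0},{"x":0,"y":0,"z":0,"roll":0}])

```text
clock: 27.8
tool_pos: [0.6408, 0.032, 0.1236]
orientation: [179.9, -0.0, -98.1]
force: [0.9, -0.3, -2.4]
opening: 0.0596
```

```bash
python3 go.py .6426 .0325 .0289 -98.3; python3 wr.py .6 .6 .046 pics/w10.png
```

```text
tool shift cm now [-0.08 -0.19  9.47] roll rad 0.003
after turn: x -0.08 y -0.17 z 9.47
27.8 [0.6408 0.032  0.1236] [ 1.7992e+02 -3.0000e-02 -9.8110e+01] [ 0.93 -0.25 -2.44] [ 20.  22. -11.  -0. -57. -28.] 0.0596
```

View pics/w10.png

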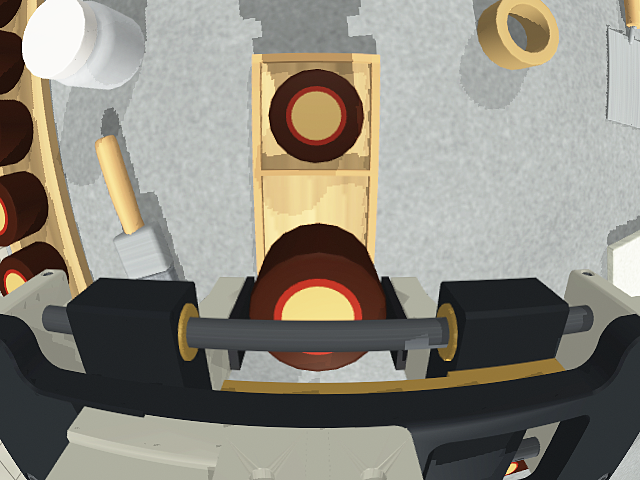

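The large cake hangs over the empty cell, with the divider at row 172 and the packed cake at (317,115). I'll lower it.

jog_arm(commands=[{"x":-0.1,"y":-0.1,"z":2.5,"roll":0},{"x":0,"y":0,"z":2.5,"roll":0},{"x":0,"y":0,"z":2.3,"roll":0},{"x":0,"y":0,"z":1,"roll":0},{"x":0,"y":0,"z":0.6,"roll":0},{"x":0,"y":0,"z":0.3,"roll":0},{"x":0,"y":0,"z":0.1,"roll":0},{"x":0,"y":0,"z":0,"roll":0},{"x":0,"y":0,"z":0,"roll":0},{"x":0,"y":0,"z":0,"roll":0}])

```text
clock: 28.85
tool_pos: [0.6427, 0.0333, 0.0322]
orientation: [-179.9, 0.0, -98.3]
force: [-0.1, -0.1, -2.2]
opening: 0.059
```

jog_arm(commands=[{"x":0,"y":0,"z":0.1,"roll":0},{"x":0,"y":0,"z":0.1,"roll":0},{"x":0,"y":0,"z":0.1,"roll":0},{"x":0,"y":0,"z":0,"roll":0},{"x":0,"y":0,"z":0,"roll":0}])

```text
clock: 29.35
tool_pos: [0.6424, 0.0332, 0.0289]
orientation: [-180.0, -0.0, -98.3]
force: [-1.3, -0.1, 4.2]
opening: 0.0591
```

Contact, so I'll release.

jog_arm(commands=[{"x":0,"y":0,"z":0,"roll":0},{"x":0,"y":0,"z":0,"roll":0},{"x":0,"y":0,"z":0,"roll":0},{"x":0,"y":0,"z":0,"roll":0},{"x":0,"y":0,"z":0,"roll":0},{"x":0,"y":0,"z":-1,"roll":0},{"x":0,"y":0,"z":-2,"roll":0},{"x":0,"y":0,"z":-3,"roll":0},{"x":0,"y":0,"z":-3,"roll":0},{"x":0,"y":0,"z":0,"roll":0},{"x":0,"y":0,"z":0,"roll":0}], gripper=7.6)

```text
clock: 30.45
tool_pos: [0.6428, 0.0334, 0.1201]
orientation: [-179.9, 0.1, -98.3]
force: [-0.3, -0.7, -1.4]
opening: 0.0761
```

```bash
python3 wr.py .6414 .0312 .05 pics/w11.png; python3 go.py .66 .05 .2 -98
```

```text
[318.3 247.2] [0.6438 0.034  0.05  ] 1643 [295 226  48  44]
tool shift cm now [-1.92 -1.53 -8.11] roll rad -0.006
after turn: x -1.91 y -1.53 z -8.11
30.5 [0.6422 0.0333 0.1189] [-1.7998e+02  3.0000e-02 -9.8320e+01] [-0.46  0.01 -0.22] [ 20.  22. -12.  -0. -56. -29.] 0.0756
```

View pics/w11.png

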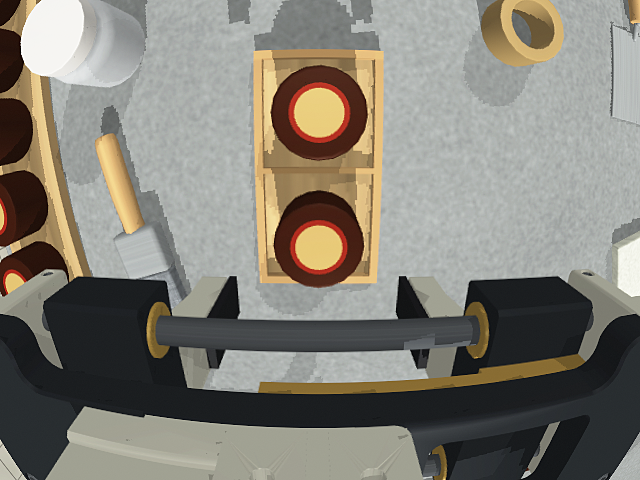

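The large cake is flat in its cell at (318,247). I'll draw the arm aside for a final check with the fixed cameras.

jog_arm(commands=[{"x":0,"y":0,"z":-3,"roll":0},{"x":0,"y":0,"z":-4,"roll":0},{"x":0,"y":0,"z":-4,"roll":0},{"x":-4,"y":2,"z":0,"roll":0},{"x":-4,"y":2,"z":0,"roll":0},{"x":-4,"y":2,"z":0,"roll":0},{"x":-4,"y":2,"z":0,"roll":0},{"x":-4,"y":2,"z":0,"roll":0},{"x":-4,"y":2,"z":0,"roll":0},{"x":-4,"y":2,"z":0,"roll":0},{"x":-4,"y":2,"z":0,"roll":0},{"x":-4,"y":2,"z":0,"roll":0}])

```text
clock: 31.7
tool_pos: [0.515, 0.4167, 0.2273]
orientation: [179.9, -0.1, -98.3]
force: [-0.3, 0.3, 0.3]
opening: 0.0759
```

jog_arm(commands=[{"x":-4,"y":2,"z":0,"roll":0},{"x":-4,"y":2,"z":0,"roll":0},{"x":-4,"y":2,"z":0,"roll":0},{"x":-4,"y":2,"z":0,"roll":0},{"x":-4,"y":2,"z":0,"roll":0},{"x":-3,"y":1,"z":0,"roll":0},{"x":0,"y":0,"z":0,"roll":0},{"x":0,"y":0,"z":0,"roll":0},{"x":0,"y":0,"z":0,"roll":0}])

```text
clock: 32.6
tool_pos: [0.4408, 0.658, 0.2276]
orientation: [180.0, -0.1, -98.3]
force: [-0.2, -0.1, -0.1]
opening: 0.0761
```

```bash
cat > fin.py <<'E'
from plant import ctrl; from h import *
S={n:ctrl.snapshot(n) for n in("top","scene")}
T=dict(L=(.6353,-.0104,-8.3),S=(.4573,-.3292,11.75),B=(.4587,.3046,-2.6))
chk=[("L",0,.042,.05),("L",0,-.042,.05),("S",0,.064,.046),("S",0,0,.046),("S",0,-.064,.046),("B",0,-.034,.044),("B",0,.034,.044)]
for n in S:
    cv2.imwrite(f"pics/{n}_f.png",S[n]["image"][:,:,::-1]); im=S[n]["image"].astype(int); c=cam(S[n])
    off=np.array([-.0023,0]) if n=="top" else np.array([.0023,0])
    for t,a,b,z in chk:
        x,y,th=T[t]; th=np.radians(th); P=np.array([x-b*np.sin(th),y+b*np.cos(th),z]); uv=proj(c,P)[0]
        m=(im[...,0]>125)&(im[...,0]-im[...,2]>50); yy,xx=np.mgrid[:480,:640]; m&=np.hypot(xx-uv[0],yy-uv[1])<8
        k,l,st,ce=cv2.connectedComponentsWithStats(m.astype(np.uint8)); i=1+np.argmax(st[1:,4])
        d=back(c,ce[i],z)[0][:2]-off-[x,y]; R2=np.array([[np.cos(th),np.sin(th)],[-np.sin(th),np.cos(th)]])
        print(n,t,b,"local mm",(R2@d*1000).round(1),st[i,4])
E
python3 fin.py; python3 go.py .6 .6 .2 -98
```

```text
top L 0.042 local mm [ 0.6 43.9] 168
top L -0.042 local mm [  0.4 -40.7] 172
top S 0.064 local mm [ 0.9 63.7] 94
top S 0 local mm [1.5 2.6] 88
top S -0.064 local mm [  0.7 -64.9] 94
top B -0.034 local mm [  0.5 -32.9] 62
top B 0.034 local mm [-0.1 33.6] 72
scene L 0.042 local mm [-1.2 42.4] 186
scene L -0.042 local mm [ -1.4 -41.9] 188
scene S 0.064 local mm [ 1.1 63.2] 79
scene S 0 local mm [1.8 2.3] 78
scene S -0.064 local mm [  1.6 -65.4] 78
scene B -0.034 local mm [  0.3 -34.2] 31
scene B 0.034 local mm [-2.5 32.7] 51
tool shift cm now [  3.42 -16.55   2.88] roll rad -0.006
after turn: x 3.52 y -16.53 z 2.87
32.7 [0.4412 0.6579 0.2287] [-1.800e+02 -1.000e-02 -9.837e+01] [0.43 0.32 0.37] [ 70.  32.  19.   0. -77. -79.] 0.0756
```

View pics/top_f.png

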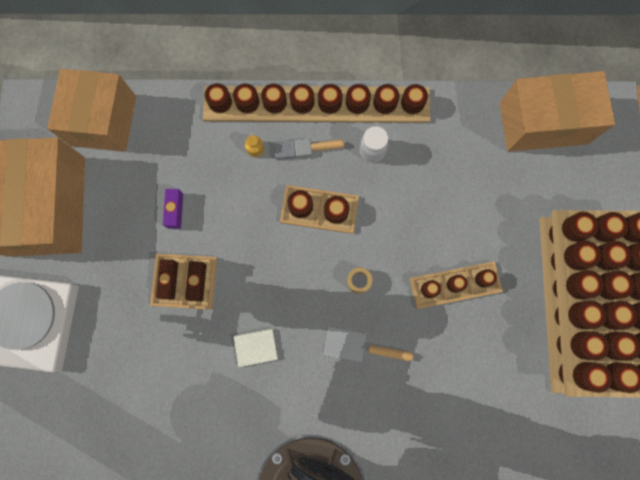

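View pics/scene_f.png

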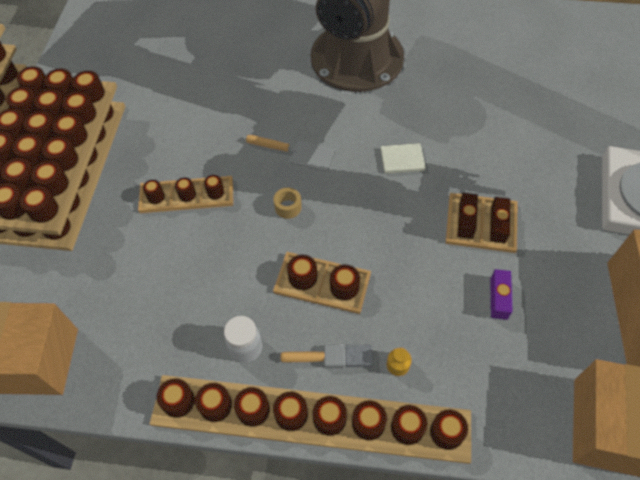

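Both views show every cell filled, with the large pair at top (300,203)/(336,209), the smalls at (431,289)/(457,284)/(486,278), and the bars at (167,279)/(195,280). All cakes are within about 3 mm of their cell centres.

```bash
python3 -c "
from plant import ctrl; print(ctrl.close_job())"
```

```text
the job is handed in; nothing more can be done
None
```

All four loose cakes are in their trays, and I handed the job in at about 33 s of the 102 s allowed. The hand-in gives no verdict. The bar went into `tray_bar`, the two small rounds into the outer cells of `tray_small`, and the large round into `tray_large`. Each was lowered until it touched the tray floor and then released. I left the purple look-alike alone.

- **Final position check:** both fixed cameras show every placed cake within about 2 mm of its cell centre, and the packed cakes within about 3 mm. The bar lies along its cell, and the arm was drawn aside, touching nothing.
- **Disagreement:** the two fixed cameras differed by about 4.5 mm in x throughout. I averaged them, and the wrist camera agreed with that average to about 2 mm. This is well inside the 13 mm tolerance.
- **Not measured directly:** I judged flatness and height only from the pictures and the contact forces at set-down (4 to 10 N).

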